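Set the bedroom for the night at the bedside switches

TASK

Set the bedroom for the night with the fingertips: press the blue key (blinds) fully in, then press the amber key (lamps) fully in, then push the green-dotted half of the rocker down until it is fully over. Leave the red key up, only touch the switches and never pick one up, and let the switches, books, vase, bowl and mug stay where they stand.

Things in the scene. Friction and masses are not known exactly. Their poses are not given: they have to be found in the camera images.
- blue_switch: The blue switch as a whole, loose on the table: a round white foot 72 mm across and 22 mm high (about 0.4 kg) with a round blue push key in the middle of its top. Origin: centre of its underside, z up.
- blue_top (a point): Centre of the flat top of the blue key (40 mm across), on the switch's axis. The key stands out 12 mm above the foot when up (34 mm above the table) and 4 mm when fully in (26 mm above the table).
- blue_key (a joint): How far the blue key is pushed straight down (m): 0 is up, 0.008 is fully in against its stop. It moves against a steady friction of about 3.5 N and stays where it is left; it does not spring back.
- amber_switch: The amber switch as a whole, loose on the table: a round white foot 72 mm across and 22 mm high (about 0.4 kg) with a round amber push key in the middle of its top. Origin: centre of its underside, z up.
- amber_top (a point): Centre of the flat top of the amber key (40 mm across), on the switch's axis. The key stands out 12 mm above the foot when up (34 mm above the table) and 4 mm when fully in (26 mm above the table).
- amber_key (a joint): How far the amber key is pushed straight down (m): 0 is up, 0.008 is fully in against its stop. It moves against a steady friction of about 3.5 N and stays where it is left; it does not spring back.
- red_switch: The red switch as a whole, loose on the table: a round white foot 72 mm across and 22 mm high (about 0.4 kg) with a round red push key in the middle of its top. Origin: centre of its underside, z up.
- red_top (a point): Centre of the flat top of the red key (40 mm across), on the switch's axis. The key stands out 12 mm above the foot when up (34 mm above the table) and 4 mm when fully in (26 mm above the table).
- red_key (a joint): How far the red key is pushed straight down (m): 0 is up, 0.008 is fully in against its stop. It moves against a steady friction of about 3.5 N and stays where it is left; it does not spring back.
- rocker_switch: The master rocker switch as a whole, loose on the table: a white block 110 (x) by 64 (y) by 24 mm high (about 0.6 kg) carrying a dark grey V-shaped rocker, 40 mm wide (y), of two flat halves each 40 mm long that meet in a shallow V on a hinge along the block's y axis, 33 mm above the table over the block's middle. Origin: centre of the block's underside, z up, x towards the half with the green dot. The block may point any way.
- rocker_press (a point): Middle of the green dot (16 mm across) on the upper face of the rocker's +x half, 27 mm from the hinge: the place to push straight down. While off, this half slopes up to the outside at 0.5 rad (dot about 46 mm above the table, outer edge 52 mm); fully over, it lies level 33 mm above the table and the plain half stands up instead.
- rocker (a joint): Angle of the rocker (rad): 0 is off (dotted half up), 0.5 is fully over to the green dot, against its stop. It moves against a steady friction of about 0.05 N m (some 1.5 to 4.5 N at the fingers) and stays where it is left.
- books: Bystander: two pale books lying on each other, 190 by 250 by 58 mm; origin at the centre of the underside.
- vase: Bystander: round stone-coloured vase, 150 mm across and 190 mm high, standing on the books, with daisies up to about 330 mm above its foot; origin at the centre of its underside.
- bowl: Bystander: brass-coloured bowl, 130 mm across the rim, 50 mm high; origin at the centre of its underside.
- mug: Bystander: white mug, 80 mm across, 90 mm high, handle on its +y side; origin at the centre of its underside.
Mind the look-alikes: they are no part of the job. Leave any brown or pink look-alike of the blue_switch alone. Leave any pink look-alike of the rocker_switch alone.

How it is judged:
By the outcome, as a careful person would: the job done as asked, in the order asked, and still so for the second after the job is handed in, with the robot touching nothing.
It also fails if it takes over 45 s, if anything falls off the work surface, if the arm or the gripper's body presses on something with over 40 N, if the wrist force passes 120 N, or if a joint passes its speed limit or range.

ROBOT

A 6-joint arm with a two-finger parallel gripper is mounted at the origin on the work surface. World frame = base frame: x ahead of the robot, y to its left, z up, the work surface at z = 0. Lengths are in mm, angles in degrees, forces in N, time in s.
With the tool pointing down it reaches from about 300 to 850 mm from the base axis. Payload 4.2 kg.
Tool frame: the origin (TCP) lies between the finger pads; the fingertips stand ahead of it and the grasp point (between the pads) lies 3 mm ahead of it (nose_length is the z of the fingertips in the tool frame, in mm); z points along the fingers, y is the line along which they close (so a half turn about z gives the same grasp; the last joint's range is limited). The gripper opens to 91 mm and grips with 3 to 60 N. Pads are 32 mm wide; open, the fingers measure 118 mm over their backs; the gripper's body (76 mm by 178 mm) begins 60 mm behind the grasp point.
Start: joints at [66.005, 18.312, 89.639, -0, 72.044, -1.146], TCP at [223.283, 529.892, 235.976] pointing down, gripper open.
Joint ranges: [-177.97, 177.97], [-48.28, 115.42], [12.27, 149.76], [-77.06, 257.06], [2.81, 150.46], [-146.56, 146.56]. Speed limits (degrees/s): [147.25, 147.25, 180, 180, 180, 180].

INTERFACE

Orientations are given as [roll, pitch, yaw] about the fixed x, y, z axes, in that order (R = Rz(yaw) Ry(pitch) Rx(roll)).
In Python, from workcell import state, grab_frame, camera_params, job_done, nose_length gives the robot as it stands.
- The arm moves only by the tool step_arm, never from a script. Its argument "plan" is a list that holds one entry, the list of rows, each a list of 5 numbers: the shift along the tool's x, y, z in cm, then the turn about the tool's z in rad, then the opening, from 0 (shut) to 1 (fully open). In form: [[[x, y, z, turn, gripper], ...]]. A call has 1 to 20 rows; each row is the pose to reach, as a shift and turn from the pose commanded when the call began, along the tool's axes at that moment; what a row does not reach only later rows make up. A row lasts 1/8 s, in which the tool goes at most 62.5 mm and 10.7 degrees, less where a joint would pass 70% of its speed; a pose out of reach is approached as far as the arm can. A call with a gripper value outside its range is refused whole. The fingers move at their own pace and stop on an object; "newtons" is the grip in N (left out, the last holds). Time passes only in rows, so rows that repeat a pose let the fingers close. It gives the time, the measured TCP pose, the force, the opening and the grip force at its end, in the units of the state.
- state(): the state, without advancing time (a new reading comes with each control period).
- grab_frame(name): name is "scene" or "top"; returns the picture (420x560x3 uint8, blue, green, red); there is no depth.
- camera_params(name): a dict with "camera_matrix" (3x3 intrinsics, pixels), "R" (3x3) and "t" (3): a world point X has camera coordinates R X + t. Camera axes: x right, y down, z forward; pixel columns grow to the right and rows downward; lengths in mm; the calibration is good to about 2 mm. A picture is of the moment at which its call begins. camera_params takes no time and is no camera call.
- job_done(): hands the job in; it is judged then, once.
The state is a dict: "time_s": time; "qpos": joint angles; "qvel": joint speeds; "effort": joint torques, N m; "ee_pos": TCP position; "ee_rot": TCP orientation; "force": force on the tool from outside, world axes, zero at the start; "torque": the same for the moment, N m; "gripper_width": finger opening in mm; "gripper_force": force on a finger pad.
Only numpy, scipy, OpenCV 4.12 (cv2) and the standard library are available. Lean on these libraries where they do the work, as an engineer would, in place of code of your own. Each camera call takes 0.05 s, during which the arm holds its last target. There are 200 camera calls.

## Working session

There is one attempt and no reset: what is moved stays moved. The work goes in short steps, Python scripts to look and compute and a tool call to move; the robot and the scene stay as the last step left them, time stands still between calls to the robot, and variables do not carry over. Pictures are saved under pics/ and viewed, at most 10 in all, crops included, and the job is handed in when it is done.

Besides the shell and the picture viewer there is one more tool, called after "Emit:" as name(argument=value, ...), one argument or row to a line, values as JSON. step_arm: Moves the arm, as the interface text tells. Its arguments: {"type":"object","properties":{"plan":{"type":"array","items":{"type":"array","items":{"type":"array","items":{"type":"number"}}}},"newtons":{"type":"number"}},"required":["plan"]}

```bash
mkdir -p pics; python3 - <<'E'
from workcell import *
import cv2
for n in("scene","top"):
    cv2.imwrite(f"pics/{n}0.png",cv2.resize(grab_frame(n),(800,600),interpolation=cv2.INTER_CUBIC))
    p=camera_params(n);print(n,p["camera_matrix"],p["R"],p["t"])
print(state(),nose_length if not callable(nose_length) else nose_length())
E
```

```text
scene [[446.49358044   0.         274.94170112]
 [  0.         446.49358044 202.12231605]
 [  0.           0.           1.        ]] [[ 0.01459775  0.99982041  0.0120855 ]
 [ 0.7317062  -0.00244403 -0.68161577]
 [-0.68146382  0.01879309 -0.73161047]] [  30.49618817 -390.30519073 1692.52425234]
top [[388.11794754   0.         281.82703225]
 [  0.         388.11794754 212.67319344]
 [  0.           0.           1.        ]] [[ 0.02345535 -0.99921009  0.03207855]
 [-0.98975937 -0.02772891 -0.14002674]
 [ 0.14080564 -0.02846567 -0.98962795]] [ -70.40291623  613.90070354 1178.61927969]
{'time_s': 0.1, 'qpos': array([ 6.60038615e+01,  1.83481243e+01,  8.97023621e+01, -3.75743798e-04,
        7.20443328e+01, -1.14477081e+00]), 'qvel': array([ 0.05792429, -0.04227228, -0.15322047, -0.0119302 , -0.05023046,
       -0.12708312]), 'effort': array([ 1.63350491e-03, -4.13336563e+01, -2.32509774e+01,  7.29496800e-02,
        4.21828008e-02, -5.78195522e-05]), 'ee_pos': array([223.10695948, 529.47063197, 235.18290615]), 'ee_rot': array([-1.79905193e+02, -1.53718286e-03,  1.57148747e+02]), 'force': array([0.2278734 , 0.47617738, 0.20363332]), 'torque': array([-0.00450981,  0.01108018, -0.0188239 ]), 'gripper_force': 0.0, 'gripper_width': 90.92261147712526} 22.0
```

View pics/top0.png

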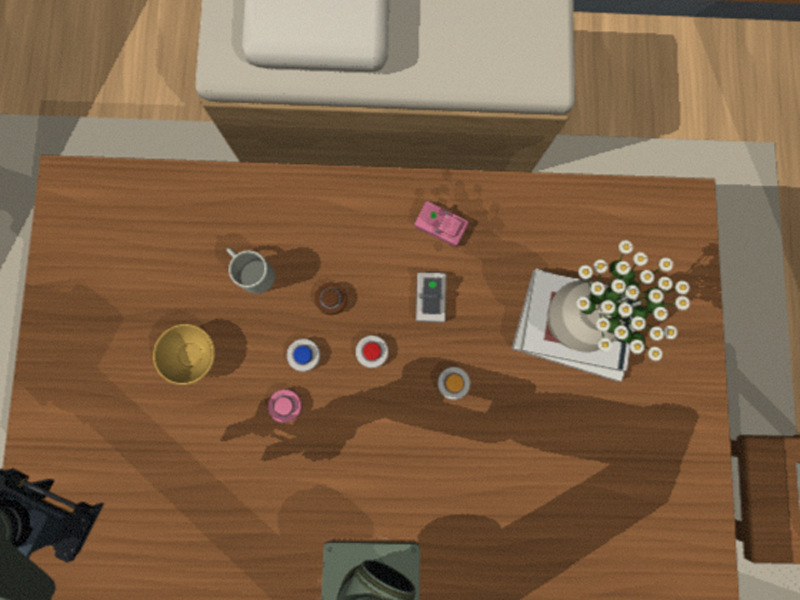

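View pics/scene0.png

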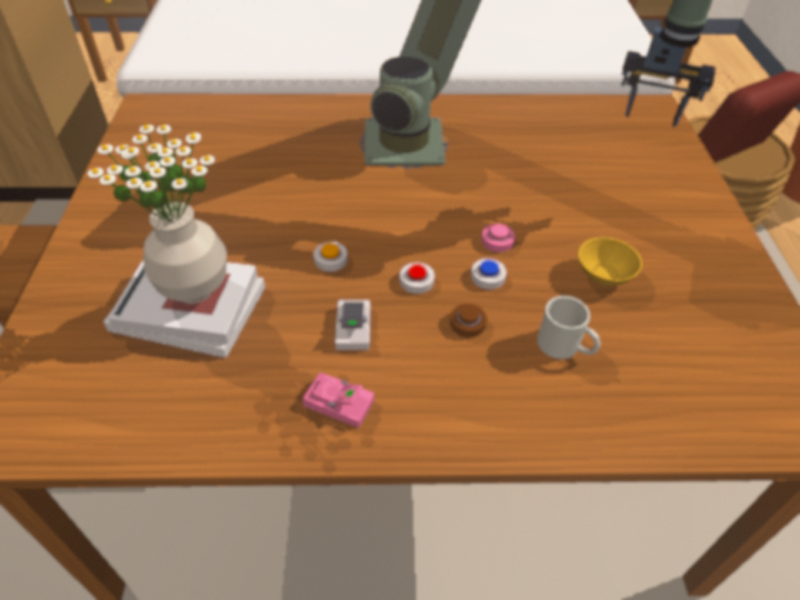

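Top view (800x600): blue key (303,354), amber (455,383), red (372,351), and the white rocker (432,297) with its dot at (432,285). The look-alikes are pink round (284,405), brown round (331,297) and pink rocker (442,222). I choose by colour plus white foot, then check in a close crop and triangulate.

```bash
cat > h.py <<'E'
from workcell import *
import cv2, numpy as np
def onplane(n,uv,z):
    p=camera_params(n);R,t=p["R"],p["t"]
    d=R.T@np.linalg.solve(p["camera_matrix"],[*uv,1]);c=-R.T@t
    return c+d*(z-c[2])/d[2]
def tri(a,b):
    P=[]
    for n in("top","scene"):
        p=camera_params(n);P.append(p["camera_matrix"]@np.c_[p["R"],p["t"]])
    X=cv2.triangulatePoints(P[0],P[1],np.array(a,float),np.array(b,float));return (X[:3]/X[3]).ravel()
# pixel ROI (native) x0,y0,x1,y1 and hue range
ROI={"top":{"blue":(195,230,230,265),"red":(245,230,276,262),"amber":(303,253,334,284),"dot":(290,188,316,228)},
"scene":{"blue":(325,176,360,205),"red":(275,180,308,208),"amber":(215,166,247,192),"dot":(232,205,264,248)}}
HUE={"blue":(105,130),"red":(0,6),"amber":(12,25),"dot":(45,80)}
def cen(n,k,im):
    x0,y0,x1,y1=ROI[n][k];h=cv2.cvtColor(im[y0:y1,x0:x1],cv2.COLOR_BGR2HSV)
    lo,hi=HUE[k];m=cv2.inRange(h,(lo,130 if k!="dot" else 90,60),(hi,255,255))
    nl,l,s,c=cv2.connectedComponentsWithStats(m);i=1+np.argmax(s[1:,4])
    return c[i]+[x0,y0],s[i]
E
python3 - <<'E'
from h import *
t,s=grab_frame("top"),grab_frame("scene")
Z=dict(blue=34,red=34,amber=34,dot=46)
for k in Z:
    (a,sa),(b,sb)=cen("top",k,t),cen("scene",k,s)
    print(k,a.round(1),sa[2:],b.round(1),sb[2:],onplane("top",a,Z[k]).round(1),onplane("scene",b,Z[k]).round(1),tri(a,b).round(1))
c1=cv2.resize(t[185:290,190:345],(800,542),interpolation=cv2.INTER_CUBIC)
cv2.imwrite("pics/c1.png",c1)
cv2.imwrite("pics/c2.png",cv2.resize(s[160:255,210:365],(800,490),interpolation=cv2.INTER_CUBIC))
E
```

```text
blue [211.4 247.8] [ 12  13 121] [342.1 187.2] [11  9 87] [500.2 162.2  34. ] [504.9 161.3  34. ] [500.4 162.6  29.5]
red [259.8 245.5] [ 13  12 115] [291.5 190.2] [ 12  11 111] [511.   11.6  34. ] [517.   10.4  34. ] [511.3  11.3  28.2]
amber [318.9 268.2] [ 31  31 482] [229.9 176.9] [ 32  26 488] [ 445.  -174.7   34. ] [ 460.3 -173.9   34. ] [ 445.  -176.    19.4]
dot [302.2 198.7] [ 6  6 26] [246.3 225.4] [ 6  4 18] [ 661.8 -118.1   46. ] [ 661.7 -118.1   46. ] [ 661.8 -118.1   46.1]
```

View pics/c1.png

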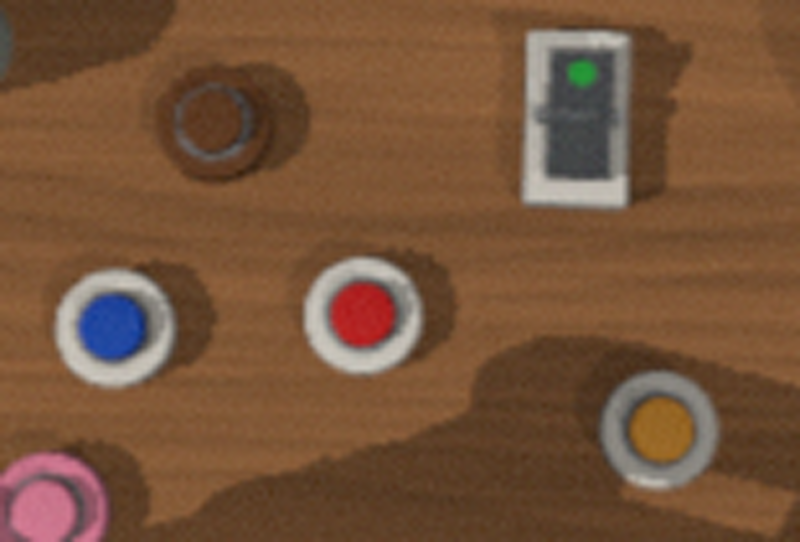

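View pics/c2.png

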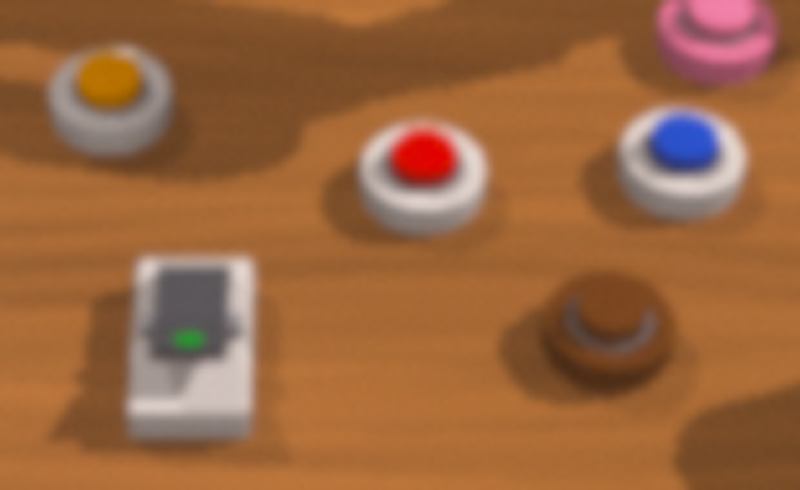

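The crops confirm it. In c1 the blue key with white foot is at (113,327), red (362,315), amber (661,429), and the rocker dot (582,72) with hinge (577,115), so the dotted half points towards +x. Top-camera positions are blue (500,162), amber (445,-174) and dot (662,-118). I'm moving above blue with the fingers closed.

Emit:
step_arm(
  plan=[
    [[-10, -5.8, 0, 0.3, 0], [-20, -11.6, 0, 0.6, 0], [-30, -17.3, 2, 0.9, 0], [-39.9, -23.1, 4, 1.17, 0], [-39.9, -23.1, 8, 1.17, 0], [-39.9, -23.1, 12, 1.17, 0], [-39.9, -23.1, 14, 1.17, 0], [-39.9, -23.1, 14, 1.17, 0], [-39.9, -23.1, 14, 1.17, 0], [-39.9, -23.1, 14, 1.17, 0], [-39.9, -23.1, 14, 1.17, 0], [-39.9, -23.1, 14, 1.17, 0], [-39.9, -23.1, 14, 1.17, 0], [-39.9, -23.1, 14, 1.17, 0]],
  ],
  newtons=20,
)

```text
time_s: 1.95
ee_pos: [501.2, 162.4, 96.2]
ee_rot: [180.0, -0.0, 90.1]
force: [0.3, -0.4, 0.6]
gripper_width: 0.3
gripper_force: 0.0
```

```bash
python3 - <<'E'
from h import *
t,s=grab_frame("top"),grab_frame("scene")
a=cv2.resize(t[200:280,180:260],(400,400),interpolation=cv2.INTER_CUBIC)
b=cv2.resize(s[130:210,300:380],(400,400),interpolation=cv2.INTER_CUBIC)
cv2.imwrite("pics/d1.png",np.hstack([a,b])); print(state()["ee_pos"],state()["gripper_width"])
E
```

```text
[501.23755935 162.23654906  96.05386091] 0.5055937978732277
```

View pics/d1.png

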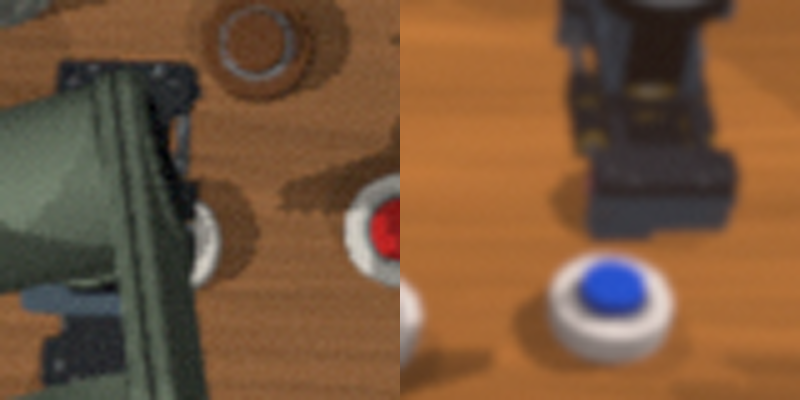

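The right panel shows blue key (613,285), and the gripper body's front lower edge hides the fingertips. That edge projects where the calibration predicts, so the alignment holds. Pressing blue.

Emit:
step_arm(
  plan=[
    [[0, 0, 2, 0, 0], [0, 0, 3.5, 0, 0], [0, 0, 4.0, 0, 0], [0, 0, 4.2, 0, 0], [0, 0, 4.4, 0, 0], [0, 0, 4.6, 0, 0], [0, 0, 4.8, 0, 0], [0, 0, 4.9, 0, 0], [0, 0, 5.0, 0, 0], [0, 0, 5.0, 0, 0]],
  ],
)

```text
time_s: 3.3
ee_pos: [501.3, 162.1, 48.1]
ee_rot: [180.0, -0.0, 90.1]
force: [-6.5, -2.6, 20.0]
gripper_width: 0.7
gripper_force: 9.7
```

Emit:
step_arm(
  plan=[
    [[0, 0, -3, 0, 0], [0, 0, -6, 0, 0], [-5.6, -0.9, -6, 0, 0], [-11.2, -1.9, -6, 0, 0], [-16.8, -2.8, -6, 0, 0], [-22.4, -3.7, -6, 0, 0], [-28.0, -4.7, -6, 0, 0], [-33.6, -5.6, -6, 0, 0], [-33.6, -5.6, -6, 0, 0], [-33.6, -5.6, -6, 0, 0], [-33.6, -5.6, -6, 0, 0], [-33.6, -5.6, -6, 0, 0]],
  ],
)

```text
time_s: 4.8
ee_pos: [446.3, -172.9, 105.9]
ee_rot: [180.0, -0.0, 90.2]
force: [-0.1, 0.9, -0.0]
gripper_width: 0.4
gripper_force: 0.0
```

```bash
python3 - <<'E'
from h import *
t,s=grab_frame("top"),grab_frame("scene")
for k in("blue","red"):
    (a,sa),(b,sb)=cen("top",k,t),cen("scene",k,s)
    print(k,a.round(1),sa[2:],b.round(1),sb[2:],tri(a,b).round(1),onplane("top",a,26 if k=="blue" else 34).round(1))
print(state()["ee_pos"],state()["ee_rot"],state()["force"])
E
```

```text
blue [211.7 247.9] [ 12  13 113] [342.  188.5] [11  8 75] [500.3 162.9  23.9] [500.2 162.6  26. ]
red [259.7 245.5] [ 13  12 114] [291.6 190.2] [ 13  11 112] [511.4  11.6  28.2] [511.1  12.1  34. ]
[ 446.22128728 -173.1384314   105.94334052] [ 1.79991151e+02 -4.79847197e-03  9.02143157e+01] [0.19971399 0.73410419 0.12012063]
```

Blue ended at tip height 26.1 mm with 20 N, so it is against its stop, and its foot has not moved. Now amber.

Emit:
step_arm(
  plan=[
    [[0, 0, 2.5, 0, 0], [0, 0, 4.5, 0, 0], [0, 0, 5.0, 0, 0], [0, 0, 5.2, 0, 0], [0, 0, 5.4, 0, 0], [0, 0, 5.6, 0, 0], [0, 0, 5.8, 0, 0], [0, 0, 5.9, 0, 0], [0, 0, 6.0, 0, 0], [0, 0, 6.0, 0, 0]],
  ],
)

```text
time_s: 6.15
ee_pos: [446.2, -174.0, 48.1]
ee_rot: [179.9, 0.0, 90.1]
force: [-5.5, 3.2, 22.0]
gripper_width: 0.6
gripper_force: 11.0
```

Emit:
step_arm(
  plan=[
    [[0, 0, -3, 0, 0], [0, 0, -6, 0, 0], [1.3, 5.5, -6, 0, 0], [2.7, 11, -6, 0, 0], [4.0, 16.5, -6, 0, 0], [5.4, 22.0, -6, 0, 0], [5.4, 22.0, -6, 0, 0], [5.4, 22.0, -6, 0, 0], [5.4, 22.0, -6, 0, 0], [5.4, 22.0, -6, 0, 0]],
  ],
)

```text
time_s: 7.4
ee_pos: [665.0, -120.1, 106.4]
ee_rot: [180.0, 0.0, 90.1]
force: [0.3, -0.8, 0.3]
gripper_width: 0.8
gripper_force: 0.0
```

```bash
python3 - <<'E'
from h import *
t,s=grab_frame("top"),grab_frame("scene")
for k in("amber","red"):
    (a,sa),(b,sb)=cen("top",k,t),cen("scene",k,s)
    print(k,a.round(1),sa[2:],b.round(1),sb[2:],tri(a,b).round(1))
print(state()["ee_pos"],state()["ee_rot"],state()["force"])
f=lambda u,v:onplane("top",(190+u/5.161,185+v/5.161),24)
for e in((527,30,522,205),(630,35,628,208)):
    a,b=f(*e[:2]),f(*e[2:]);print(a.round(),b.round(),np.degrees(np.arctan2(*(a-b)[1::-1])))
E
```

```text
amber [333. 279.] [1 9 9] [218.8 178.2] [ 13  26 178] [ 411.6 -220.5  -17.4]
red [259.7 245.4] [ 13  12 114] [291.6 190.2] [ 13  11 112] [511.6  11.6  28.5]
[ 665.3503325  -119.97139317  106.41054404] [1.79974268e+02 3.23645540e-03 9.00801960e+01] [ 0.00131195 -0.62428741 -0.17928557]
[691. -87.  24.] [580. -86.  24.] -0.47749583124197115
[ 689. -151.   24.] [ 580. -152.   24.] 0.06486173872183461
```

Block spans x 580–690, y about -87…-151 (110 x 64, as stated), so the hinge is near x 636 and the tip sits 29 mm out on the dotted half. Pressing.

Emit:
step_arm(
  plan=[
    [[0, 0, 2, 0, 0], [0, 0, 3.0, 0, 0], [0, 0, 3.4, 0, 0], [0, 0, 3.7, 0, 0], [0, 0, 4.0, 0, 0], [0, 0, 4.3, 0, 0], [0, 0, 4.6, 0, 0], [0, 0, 4.8, 0, 0], [0, 0, 5.0, 0, 0], [0, 0, 5.2, 0, 0], [0, 0, 5.35, 0, 0], [0, 0, 5.35, 0, 0]],
  ],
)

```text
time_s: 9.0
ee_pos: [666.1, -119.7, 55.0]
ee_rot: [179.9, 0.0, 90.1]
force: [-2.3, 0.2, 13.9]
gripper_width: 0.4
gripper_force: 7.0
```

Tip height is 33.0 mm with 14 N, so the rocker is at its stop. Retreating up and aside to look.

Emit:
step_arm(
  plan=[
    [[0, 0, -3, 0, 0], [0, 0, -6, 0, 0], [0, 0, -11, 0, 0], [0, 0, -16, 0, 0], [6, 0, -18, 0, 0], [12, 0, -18, 0, 0], [18, 0, -18, 0, 0], [24, 0, -18, 0, 0], [30, 0, -18, 0, 0], [36, -5, -18, 0, 0], [42, -10, -18, 0, 0], [48, -15, -18, 0, 0], [54, -20, -18, 0, 0], [54, -20, -18, 0, 0], [54, -20, -18, 0, 0], [54, -20, -18, 0, 0]],
  ],
)

```text
time_s: 11.0
ee_pos: [464.5, 419.3, 231.7]
ee_rot: [-179.9, 0.1, 90.2]
force: [-0.3, -0.1, -0.7]
gripper_width: 0.5
gripper_force: 0.0
```

```bash
python3 - <<'E'
from h import *
t,s=grab_frame("top"),grab_frame("scene")
for k in("blue","red","dot"):
    (a,sa),(b,sb)=cen("top",k,t),cen("scene",k,s)
    print(k,a.round(1),sa[2:],b.round(1),sb[2:],tri(a,b).round(1))
a=cv2.resize(t[185:290,190:345],(800,542)[:2],interpolation=cv2.INTER_CUBIC)
b=cv2.resize(s[160:255,210:365],(800,490),interpolation=cv2.INTER_CUBIC)
cv2.imwrite("pics/e1.png",a);cv2.imwrite("pics/e2.png",b); print(state()["ee_pos"],state()["force"])
E
```

```text
blue [211.6 248. ] [ 12  13 116] [342.  188.5] [11  8 75] [500.2 162.9  23.8]
red [259.8 245.5] [ 13  12 115] [291.7 190.2] [ 13  11 115] [511.5  11.6  28.3]
dot [302.  198.4] [ 5  6 25] [246.3 229.1] [ 7  5 28] [ 664.9 -118.3   34.2]
[465.51219584 418.65831971 232.01916654] [-0.58876785 -0.12611843  0.21574199]
```

View pics/e1.png

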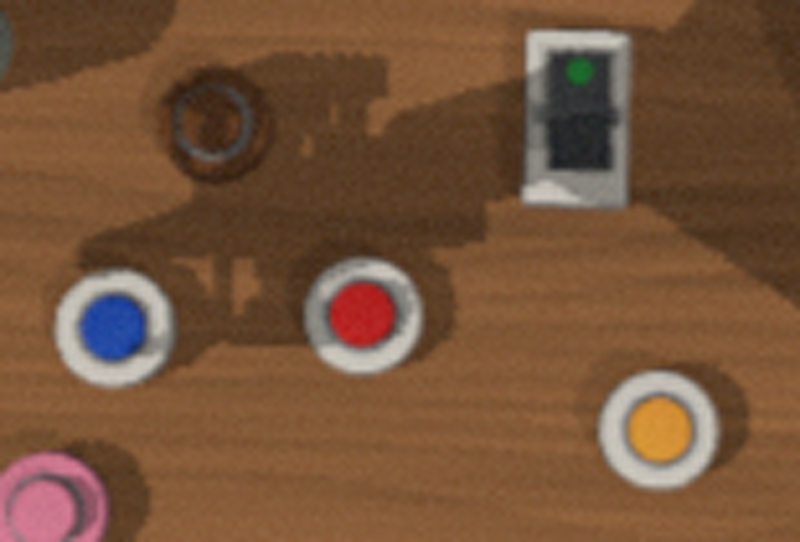

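View pics/e2.png

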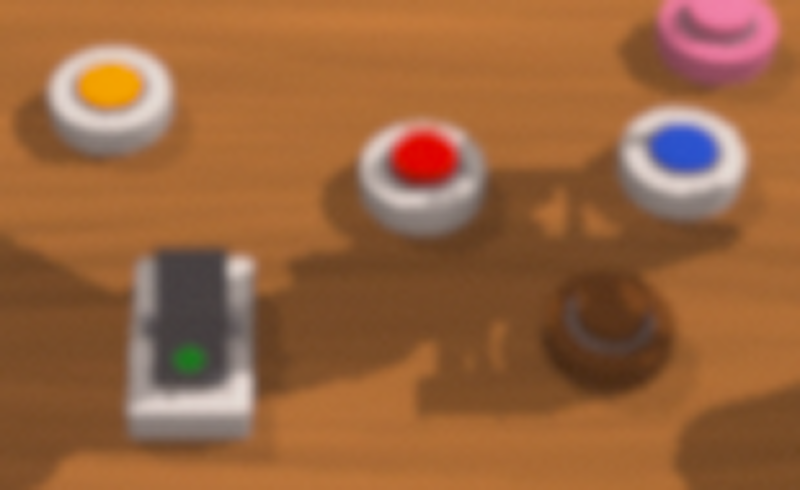

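The pictures show blue (685,148) and amber (110,86) sunk into their feet, red (424,157) still up, and the dotted half level, with the dot triangulated at 34 mm. All feet are where they were, so I'm handing in.

```bash
python3 -c "
from workcell import *
print(job_done())"
```

```text
the job is handed in; nothing more can be done
None
```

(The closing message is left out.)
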